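Load the scraper blade in the sloping jig and run the keeper out with the thumbwheel

ROBOT

A 6-joint arm with a two-finger parallel gripper is mounted at the origin on the work surface. World frame = base frame: x ahead of the robot, y to its left, z up, the work surface at z = 0. Lengths are in mm, angles in rad, forces in N, time in s.
With the tool pointing down it reaches from about 350 to 775 mm from the base axis. Payload 7.3 kg.
Tool frame: the origin (TCP) lies at the very end of the fingers, on their centre line; the grasp point (between the pads) lies 19 mm behind it; z points along the fingers, y is the line along which they close (so a half turn about z gives the same grasp; the last joint's range is limited). The gripper opens to 92 mm and grips with 3 to 60 N. Pads are 19 mm wide; open, the fingers measure 130 mm over their backs; the gripper's body (75 mm by 190 mm) begins 47 mm behind the grasp point.
Start: joints at [-1.456, 0.342, 1.524, -0, 1.275, -0.146], TCP at [135.395, -507.26, 226.741] pointing down, gripper open.
Joint ranges: [-2.53, 2.53], [-0.77, 2.02], [0.04, 2.7], [-1, 4.14], [0.28, 2.66], [-3.11, 3.11]. Speed limits (rad/s): [2.57, 2.57, 3.14, 3.14, 3.14, 3.14].

INTERFACE

Orientations are given as [roll, pitch, yaw] about the fixed x, y, z axes, in that order (R = Rz(yaw) Ry(pitch) Rx(roll)).
In Python, from plant import bot gives the robot as it stands.
- The arm moves only by the tool jog_arm, never from a script. Its argument "targets" is a list of rows, each an object with "xyz": the shift along the tool's x, y, z as a fraction of full scale, a list of three; "spin": the turn about the tool's z as a fraction of full scale. In form: [{"xyz": [x, y, z], "spin": spin}, ...]. A call has exactly 10 rows; each row shifts and turns the commanded pose from where the row before left it, along the tool's axes as they then stand; what a row does not reach is not made up. Full scale, the value 1, is 80 mm for a shift and 0.1 rad for a turn. A row lasts 1/8 s, in which the tool goes at most 62.5 mm and 10.7 degrees, less where a joint would pass 70% of its speed; a pose out of reach is approached as far as the arm can. A call with a number of a shift or a turn outside -1 to 1 is refused whole. A call with a gripper value outside its range is refused whole. "gripper" is the opening in per cent of the stroke, from 0 (shut) to 100 (fully open), set as the call begins (left out, the last holds). The fingers move at their own pace and stop on an object; the grip force is fixed at half the most. Time passes only in rows, so rows that do not move let the fingers close, or fill a call up. It gives the time, the measured TCP pose, the force, the opening and the grip force at its end, in the units of the state.
- bot.get_obs(): the state, without advancing time (a new reading comes with each control period).
- bot.capture(name): name is "side" or "top"; returns the picture (400x640x3 uint8, blue, green, red); there is no depth.
- bot.get_calibration(name): a dict with "vfov" (degrees; the focal length in pixels is half the picture's height over the tangent of half this angle, whatever the lens; pixels are square), "cx", "cy" (the principal point, pixels), "k1" (the pictures are not rectified: a ray, as slopes to the right and down, at radius r is drawn at 1 + k1 r^2 times it, then the intrinsics apply), "eye" and "rotation" of the camera in the world. Camera axes: x right, y down, z forward; pixel columns grow to the right and rows downward; lengths in mm; the calibration is good to about 2 mm. A picture is of the moment at which its call begins. get_calibration takes no time and is no camera call.
- bot.close_job(): hands the job in; it is judged then, once.
The state is a dict: "time": time; "joint_positions": joint angles; "dq": joint speeds; "tau": joint torques, N m; "tool_pos": TCP position; "tcp_rot": TCP orientation; "contact_force": force on the tool from outside, world axes, zero at the start; "moment": the same for the moment, N m; "grip_width": finger opening in mm; "finger_force": force on a finger pad.
Only numpy, scipy, OpenCV 4.12 (cv2) and the standard library are available. Lean on these libraries where they do the work, as an engineer would, in place of code of your own. Each camera call takes 0.05 s, during which the arm holds its last target. There are 200 camera calls.

TASK

Take the scraper blade that has a notch in one end and lay it flat and straight on the sloping bed of the jig, notch end downhill, with the notch fully over the locating pin, and let go of it. Then roll the jig's thumbwheel with a fingertip, its top towards the low end of the slope, stroke by stroke, until the keeper is fully out over the blade; do not push or pull the keeper itself. Leave the plain blade and everything else on the bench where it is.

Things in the scene. Friction and masses are not known exactly. Their poses are not given: they have to be found in the camera images.
- blade_mid (a point): Centre (half-way up) of the loose notched steel blade, 120 x 46 x 6 mm, 0.2 kg. x: along it, from the notched end (-60) to the scraping end (+60, last 14 mm only 3 mm thick); y across; z up. Notch open at -x: 16 wide, 24 deep, mid-width (closed end at x = -36). It starts level along the top of a wooden block, underside 24 mm above the bench, edges overhanging 8 mm each side.
- block_a: Centre of the underside of the fixed wooden block, 80 (x) x 30 (y) x 24 mm, on which the notched blade lies at the start. The two like blocks may change places.
- block_b: The other, like block, 80 x 30 x 24 mm, on which the plain blade lies.
- plain_blade_mid (a point): Centre of the other loose blade: same size and steel, but no notch; it lies on the other wooden block and stays there.
- bed: Fixed sloping bed, a steel rail 30 mm wide inclined 30 degrees. Origin: on its face under the middle of a home blade, 90 mm above the bench. x up the slope (roughly away from the robot), y across, z square out of the face. Rail: x -66 to 72, 20 mm above the grey plate below, so fingers can straddle the blade and pass its edges. A home blade's axes lie along the bed's, its centre at about (0, 0, 3) mm.
- pin (a point): Foot of the one locating pin, on the rail's face at x = -43, y = 0 mm of the bed; axes as the bed's. Pin 11 mm diameter, 10 mm tall along z.
- crown (a point): Highest line of the black thumbwheel's rim, at x = 115, y = 0, z = 40 mm of the bed; axes as the bed's (fixed, it does not turn). The wheel is 70 mm in diameter, 18 mm wide, axle along y, sunk in a slot of the grey housing (bed x 72 to 158, 130 mm wide, top 30 mm above and parallel to the bed): only 10 mm of it stands out.
- wheel (a joint): Thumbwheel angle, rad: 0 = keeper fully in, 1.4 = stop, keeper fully out. Starts at 0 to 0.25, grows as the crown moves down the slope (bed -x), stays where left. Stiffness 0.06 N m (2 N at the rim): a fingertip pressed on the crown with 5 to 20 N and drawn along bed -x turns it by friction, 0.57 rad per 20 mm.
- keeper: Keeper: steel plate 60 mm wide, 6 mm thick, that the thumbwheel slides out of the housing's front (bed x = 72) towards bed -x, 25.7 mm per rad, 36 mm in all; its underside is 8 mm above the rail (2 mm above a flat blade). Origin on the rail's face below the middle of its front edge; axes as the bed's.
- slab_mid (a point): Centre of a loose reddish stone slab 75 x 50 x 9 mm lying on the bench (bystander).
- slab2_mid (a point): Centre of a loose pale stone slab 60 x 85 x 10 mm lying on the bench (bystander).
- brush_grip (a point): Handle of a loose brush about 170 mm long lying on the bench (bystander).
- wrench_grip (a point): Handle of a loose steel wrench lying on the bench (bystander).
- jar_mid (a point): Centre of a loose closed jar, 64 mm diameter, 85 mm tall, standing on the bench (bystander).
There are look-alikes about, which are no part of the job. Leave any green or turquoise look-alike of the part that bears blade_mid alone.

How it is judged (in metres and radians):
On the way, in this order (a step that is already met when the one before it is completed fails the run):
1. the notched blade lies flat on the bed with its notch over the pin, released (x of blade_mid in the frame of bed between -0.004 and 0.009 m and y of blade_mid in the frame of bed between -0.006 and 0.006 m and z of blade_mid in the frame of bed between 0 and 0.006 m and angle between the x axis of blade_mid and the x axis of bed, either way round below 0.14 rad and angle between the z axis of blade_mid and the z axis of bed, either way round below 0.06 rad and contact force between the fingers and blade below 0.1 N), for 0.2 s.
2. the thumbwheel has run the keeper fully out (value of joint wheel above 1.28 rad), for 0.2 s.
At the end, for the whole second after the job is handed in: The notched blade rests released on the bed, notch over the pin: its centre -4 to +9 mm from home along the bed, within 6 mm across, under 6 mm above the rail, flat to 0.06 and straight to 0.14 rad; the keeper is out over it, thumbwheel past 1.28 rad (all of step 1 and value of joint wheel above 1.28 rad and linear speed of blade below 0.02 m/s); the robot touches nothing.
It fails at once if the keeper itself is pushed or pulled by the fingers (contact force between the fingers and keeper above 3 N).
It fails at once if the plain blade or another bystander is disturbed (plain blade 15 mm, others 30 mm) (distance of plain_blade_mid from where it was at the start of the episode above 0.015 m or distance of any of slab_mid, slab2_mid, brush_grip, wrench_grip, jar_mid from where it was at the start of the episode above 0.03 m).
It also fails if it takes over 53 s, if anything falls off the work surface, if the arm or the gripper's body presses on something with over 40 N, if the wrist force passes 120 N, or if a joint passes its speed limit or range.

## Working session

There is one attempt and no reset: what is moved stays moved. The work goes in short steps, Python scripts to look and compute and a tool call to move; the robot and the scene stay as the last step left them, time stands still between calls to the robot, and variables do not carry over. Pictures are saved under pics/ and viewed, at most 10 in all, crops included, and the job is handed in when it is done.

Besides the shell and the picture viewer there is one more tool, called after "Emit:" as name(argument=value, ...), one argument or row to a line, values as JSON. jog_arm: Moves the arm, as the interface text tells. Shift numbers are shares of 80 mm and turn numbers shares of 0.1 rad, none past 1 either way. Its arguments: {"type":"object","properties":{"targets":{"type":"array","items":{"type":"object","properties":{"xyz":{"type":"array","items":{"type":"number"}},"spin":{"type":"number"}}}},"gripper":{"type":"number"}},"required":["targets"]}

```bash
ls; mkdir -p pics; python3 - <<'E'
from plant import bot
import cv2
for n in("side","top"):
    cv2.imwrite(f"pics/{n}0.png",bot.capture(n)); print(n,bot.get_calibration(n))
print(bot.get_obs())
E
```

```text
pics
side {'vfov': 47.67333120054692, 'cx': 314.8487634367357, 'cy': 206.82874087250457, 'k1': 0.016610540314698566, 'eye': array([133.82776006, 711.20647648, 879.79953267]), 'rotation': array([-2.3202508 ,  0.01250133, -2.71555688])}
top {'vfov': 46.11317356785366, 'cx': 322.4115076145399, 'cy': 203.1922149775998, 'k1': -0.05800674728052052, 'eye': array([ 216.14268896,  -14.16282679, 1438.26451296]), 'rotation': array([-2.93671728e+00, -1.56494066e-03, -1.51477748e+00])}
{'time': 0.1, 'joint_positions': array([-1.45597593e+00,  3.42672747e-01,  1.52488800e+00,  3.03526228e-05,
        1.27535596e+00, -1.46009668e-01]), 'dq': array([-1.51647615e-03, -1.97979170e-03, -2.04028465e-03,  4.73779240e-04,
        7.96542801e-05,  6.35206246e-04]), 'tau': array([ 7.50357467e-04, -4.32007062e+01, -2.44693440e+01,  7.18272314e-02,
        5.25852456e-02, -4.95317613e-05]), 'tool_pos': array([ 135.37550113, -506.90183586,  226.11590441]), 'tcp_rot': array([-3.14028691e+00, -2.21355106e-04,  2.60821067e-01]), 'contact_force': array([-0.00237561, -1.07225268,  0.08335442]), 'moment': array([-0.01670705,  0.04241718,  0.00262677]), 'finger_force': 0.0, 'grip_width': 91.9655049384003}
```

View pics/top0.png

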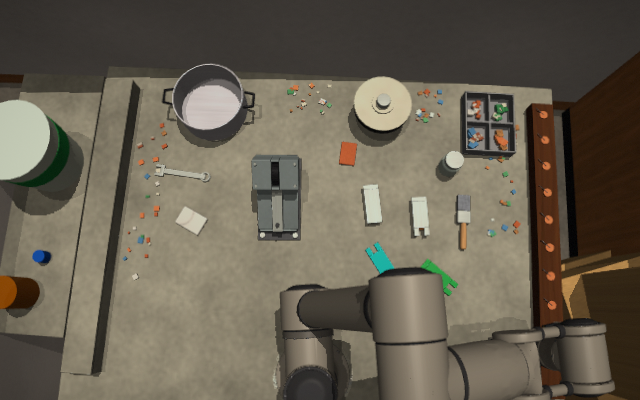

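View pics/side0.png

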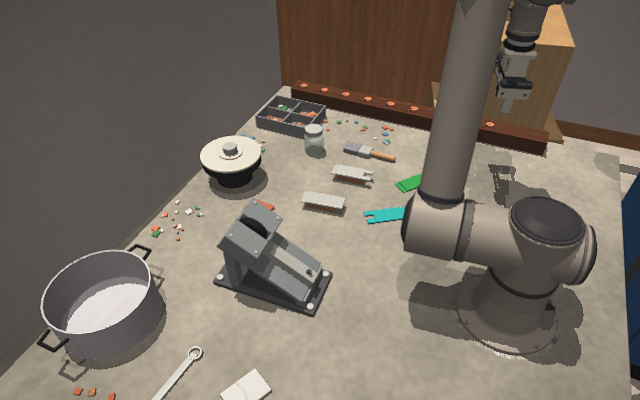

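Top view: the notched blade is at (420,215) with its notch toward the robot. The plain blade is at (372,205), and the jig at (278,200) with its low end toward the robot. Next, enlarged crops of the jig.

```bash
cat > h.py <<'E'
import numpy as np, cv2
from scipy.spatial.transform import Rotation as R
from plant import bot
class Cam:
    def __init__(s,n):
        c=bot.get_calibration(n); s.f=200/np.tan(np.radians(c["vfov"]/2)); s.c=np.array([c["cx"],c["cy"]]); s.k=c["k1"]
        s.e=np.array(c["eye"]); s.R=R.from_euler("xyz",c["rotation"]).as_matrix()
    def proj(s,P):
        q=(np.atleast_2d(P)-s.e)@s.R; m=q[:,:2]/q[:,2:]; r=(m**2).sum(1,keepdims=True)
        return m*(1+s.k*r)*s.f+s.c
    def ray(s,p):
        d=(np.atleast_2d(p)-s.c)/s.f; m=d.copy()
        for _ in range(20): m=d/(1+s.k*(m**2).sum(1,keepdims=True))
        return np.c_[m,np.ones(len(m))]@s.R.T
    def plane(s,p,z):
        v=s.ray(p); return s.e+v*((z-s.e[2])/v[:,2:])
E
python3 - <<'E'
from h import *
s=cv2.imread("pics/side0.png");t=cv2.imread("pics/top0.png")
a=cv2.resize(t[145:250,240:310],None,fx=5.5,fy=5.5,interpolation=cv2.INTER_CUBIC)
b=cv2.resize(t[180:245,355:435],None,fx=5,fy=5,interpolation=cv2.INTER_CUBIC)
c=np.zeros((578,800,3),np.uint8);c[:a.shape[0],:a.shape[1]]=a;c[:b.shape[0],390:390+b.shape[1]]=b
cv2.imwrite("pics/c1.png",c)
cv2.imwrite("pics/c2.png",cv2.resize(s[190:320,205:340],None,fx=4.5,fy=4.5,interpolation=cv2.INTER_CUBIC)[:600])
T=Cam("top")
g=cv2.cvtColor(t,cv2.COLOR_BGR2HSV)
m=((g[...,2]>165)&(g[...,1]<50)).astype(np.uint8); m[:180]=0;m[245:]=0;m[:,:355]=0;m[:,435:]=0
for k in cv2.findContours(m,cv2.RETR_EXTERNAL,cv2.CHAIN_APPROX_NONE)[0]:
    if len(k)<20: continue
    P=T.plane(k[:,0].astype(float),30)[:,:2].astype(np.float32)
    print(cv2.minAreaRect(P), cv2.boundingRect(k))
E
```

```text
((486.5141906738281, -300.82489013671875), (118.25060272216797, 45.50141525268555), 5.380834102630615) (412, 197, 18, 39)
((518.2275390625, -152.51393127441406), (120.50334167480469, 45.37239074707031), 8.745610237121582) (363, 184, 19, 39)
```

View pics/c1.png

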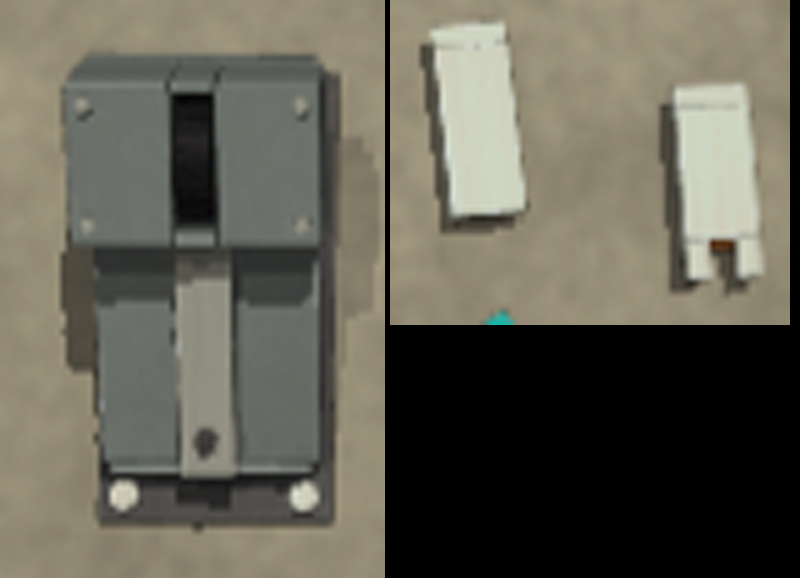

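View pics/c2.png

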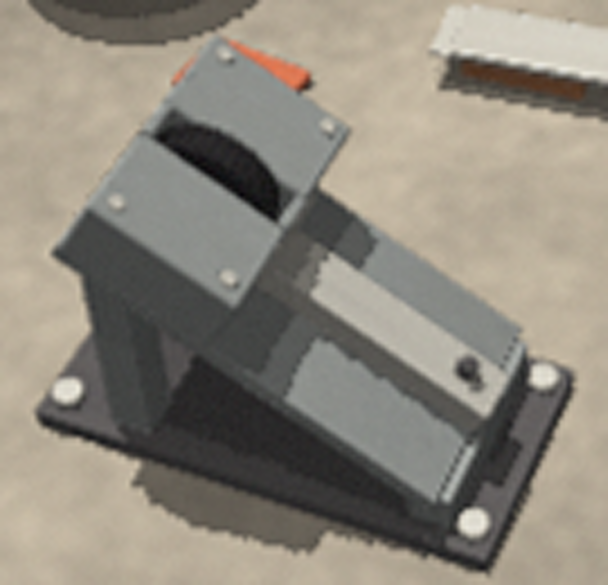

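The top crop shows the housing corners, rail end and pin clearly, and the side crop shows the same corners with the pin at about (467,363). I'll fit the bed pose from these points.

```bash
cat > fit.py <<'E'
from h import *
from scipy.optimize import least_squares
T,S=Cam("top"),Cam("side")
up=lambda p,s,o:(np.array(p,float)+.5)/s-.5+np.array(o)
tp=up([(70,246),(320,246),(65,88),(318,78),(182,476),(234,474),(206,438)],5.5,(240,145))
tm=np.array([(72,65,30),(72,-65,30),(158,65,30),(158,-65,30),(-66,15,0),(-66,-15,0),(-43,0,10)],float)
sp=up([(240,303),(348,130),(92,208),(218,38),(467,360)],4.5,(205,190))
sm=np.array([(72,65,30),(72,-65,30),(158,65,30),(158,-65,30),(-43,0,10)],float)
def bed(x,y,w): return R.from_euler("z",w)*R.from_euler("y",-np.pi/6), np.array([x,y,90.])
def f(q,cam=None):
    r,t=bed(*q[:3]); a=(T.proj(r.apply(tm)+t)-tp); b=(S.proj(r.apply(sm)+t)-sp)
    return np.r_[a.ravel(),b.ravel()] if cam is None else (a if cam=="T" else b).ravel()
for c in("T","S",None):
    q=least_squares(f,[450,100,0],args=(c,),loss="soft_l1"); print(c,q.x.round(4),np.round(q.fun.reshape(-1,2),1).tolist())
np.save("bed.npy",q.x); r,t=bed(*q.x)
for n,p in(("crown",(115,0,40)),("home",(0,0,3)),("pin",(-43,0,0))): print(n,(r.apply(p)+t).round(1))
g=cv2.cvtColor(cv2.imread("pics/side0.png"),cv2.COLOR_BGR2HSV)
m=((g[...,2]>165)&(g[...,1]<50)).astype(np.uint8)
k=[k for k in cv2.findContours(m,cv2.RETR_EXTERNAL,cv2.CHAIN_APPROX_NONE)[0] if len(k)>30]
for k in k:
    P=S.plane(k[:,0].astype(float),30)[:,:2].astype(np.float32); b=cv2.minAreaRect(P)
    if 35<min(b[1])<60 and 100<max(b[1])<140: print(b)
E
python3 fit.py
```

```text
T [468.4441 131.1902   6.3427] [[-0.3, -0.0], [0.4, -0.2], [-0.9, -1.2], [0.2, 0.5], [-0.1, -0.2], [0.5, 0.1], [0.0, 0.7]]
S [4.657879e+02 1.282351e+02 6.290000e-02] [[0.1, 1.5], [1.0, -0.6], [-1.2, -0.3], [-1.2, -1.4], [1.2, 0.3]]
None [4.672010e+02 1.300756e+02 5.970000e-02] [[0.1, 0.4], [0.8, 0.3], [-0.5, -0.7], [0.6, 0.9], [0.2, 0.2], [0.9, 0.6], [0.4, 1.1], [-1.0, 1.9], [0.2, -0.2], [-2.3, -0.0], [-1.9, -1.2], [0.3, 0.8]]
crown [546.7 134.8 182.1]
home [465.7 130.   92.6]
pin [430.  127.9  68.5]
```

```bash
cat > go.py <<'E'
# go.py x y z yaw : spin units then shift in tool axes (units), after spin
import sys; from h import *
o=bot.get_obs(); g=np.array(list(map(float,sys.argv[1:5])))
y=o["tcp_rot"][2]; d=g[:3]-o["tool_pos"]; w=g[3]
Rt=R.from_euler("xyz",[np.pi,0,w])
print("t",o["time"],"pos",o["tool_pos"].round(1),"yaw",round(y,4),"spin",round(-(w-y)/.1,3),"shift",(Rt.inv().apply(d)/80).round(3))
E
python3 go.py 486.5 -300.8 110 0.094
```

```text
t 0.1 pos [ 135.4 -506.9  226.1] yaw 0.2608 spin 1.668 shift [ 4.611 -2.153  1.451]
```

Emit:
jog_arm(
  targets=[
    {"xyz": [0,0,0],"spin": 0.834},
    {"xyz": [0,0,0],"spin": 0.834},
    {"xyz": [0.576,-0.269,0.1],"spin": 0},
    {"xyz": [0.576,-0.269,0.1],"spin": 0},
    {"xyz": [0.576,-0.269,0.2],"spin": 0},
    {"xyz": [0.576,-0.269,0.2],"spin": 0},
    {"xyz": [0.576,-0.269,0.2],"spin": 0},
    {"xyz": [0.576,-0.269,0.2],"spin": 0},
    {"xyz": [0.576,-0.269,0.2],"spin": 0},
    {"xyz": [0.576,-0.269,0.2],"spin": 0},
  ],
  gripper=100,
)

```text
time: 1.35
tool_pos: [487.4, -300.2, 113.9]
tcp_rot: [-3.141, 0.0, 0.094]
contact_force: [1.0, 0.1, 0.0]
grip_width: 92.1
finger_force: 0.0
```

```bash
python3 go.py 486.5 -300.8 14 0.094; python3 - <<'E'
from h import *
s,t=bot.capture("side"),bot.capture("top")
a=cv2.resize(s[120:220,290:420],None,fx=4,fy=4,interpolation=cv2.INTER_CUBIC)
b=cv2.resize(t[170:250,340:480],None,fx=3.5,fy=3.5)
c=np.zeros((600,800,3),np.uint8);c[:400,:520]=a
b=cv2.resize(t[175:245,385:455],None,fx=4,fy=4);c[:280,520:]=b
cv2.imwrite("pics/c3.png",c[:400])
E
```

```text
t 1.35 pos [ 487.4 -300.2  113.9] yaw 0.094 spin 0.0 shift [-0.013  0.007  1.248]
```

View pics/c3.png

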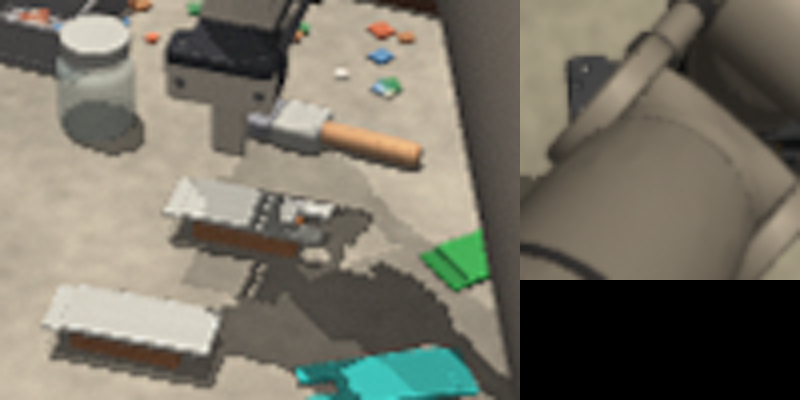

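The crop shows the gripper above the notched blade, with the fingers clear of the brush and plain blade. I'll descend and close.

Emit:
jog_arm(
  targets=[
    {"xyz": [-0.013,0.007,0.25],"spin": 0},
    {"xyz": [0,0,0.25],"spin": 0},
    {"xyz": [0,0,0.25],"spin": 0},
    {"xyz": [0,0,0.2],"spin": 0},
    {"xyz": [0,0,0.15],"spin": 0},
    {"xyz": [0,0,0.1],"spin": 0},
    {"xyz": [0,0,0.05],"spin": 0},
    {"xyz": [0,0,0],"spin": 0},
    {"xyz": [0,0,0],"spin": 0},
    {"xyz": [0,0,0],"spin": 0},
  ],
)

```text
time: 2.7
tool_pos: [485.5, -302.1, 15.2]
tcp_rot: [3.141, -0.001, 0.094]
contact_force: [-0.0, -0.2, -0.3]
grip_width: 91.6
finger_force: 0.0
```

Emit:
jog_arm(
  targets=[
    {"xyz": [0,0,0]},
    {"xyz": [0,0,0]},
    {"xyz": [0,0,0]},
    {"xyz": [0,0,0]},
    {"xyz": [0,0,0]},
    {"xyz": [0,0,0]},
    {"xyz": [0,0,0]},
    {"xyz": [0,0,0]},
    {"xyz": [0,0,0]},
    {"xyz": [0,0,0]},
  ],
  gripper=0,
)

```text
invalid input
```

Emit:
jog_arm(
  targets=[
    {"xyz": [0,0,0],"spin": 0},
    {"xyz": [0,0,0],"spin": 0},
    {"xyz": [0,0,0],"spin": 0},
    {"xyz": [0,0,0],"spin": 0},
    {"xyz": [0,0,0],"spin": 0},
    {"xyz": [0,0,0],"spin": 0},
    {"xyz": [0,0,0],"spin": 0},
    {"xyz": [0,0,0],"spin": 0},
    {"xyz": [0,0,0],"spin": 0},
    {"xyz": [0,0,0],"spin": 0},
  ],
  gripper=0,
)

```text
time: 3.95
tool_pos: [485.3, -301.9, 14.7]
tcp_rot: [3.141, -0.0, 0.094]
contact_force: [0.3, -0.2, 0.1]
grip_width: 45.5
finger_force: 30.0
```

Emit:
jog_arm(
  targets=[
    {"xyz": [0,0,-0.2],"spin": 0},
    {"xyz": [0,0,-0.3],"spin": 0},
    {"xyz": [0,0,-0.4],"spin": 0},
    {"xyz": [0,0,-0.4],"spin": 0},
    {"xyz": [0,0,-0.4],"spin": 0},
    {"xyz": [0,0,-0.4],"spin": 0},
    {"xyz": [0,0,-0.3],"spin": 0},
    {"xyz": [0,0,-0.2],"spin": 0},
    {"xyz": [0,0,-0.1],"spin": 0},
    {"xyz": [0,0,0],"spin": 0},
  ],
)

```text
time: 5.2
tool_pos: [485.3, -301.9, 231.3]
tcp_rot: [3.141, -0.001, 0.094]
contact_force: [0.8, -0.1, -2.4]
grip_width: 45.7
finger_force: 30.0
```

```bash
python3 go.py 437 128.5 200 0.0597
```

```text
t 5.2 pos [ 485.3 -301.9  231.3] yaw 0.094 spin 0.343 shift [-0.281 -5.406  0.392]
```

Emit:
jog_arm(
  targets=[
    {"xyz": [0,0,0],"spin": 0.343},
    {"xyz": [-0.03,-0.4,0],"spin": 0},
    {"xyz": [-0.03,-0.65,0],"spin": 0},
    {"xyz": [-0.04,-0.75,0],"spin": 0},
    {"xyz": [-0.04,-0.75,0],"spin": 0},
    {"xyz": [-0.04,-0.75,0],"spin": 0},
    {"xyz": [-0.04,-0.75,0.1],"spin": 0},
    {"xyz": [-0.03,-0.65,0.1],"spin": 0},
    {"xyz": [-0.03,-0.45,0.1],"spin": 0},
    {"xyz": [0,-0.256,0.092],"spin": 0},
  ],
)

```text
time: 6.45
tool_pos: [436.1, 130.2, 198.5]
tcp_rot: [-3.142, 0.001, 0.06]
contact_force: [0.3, 0.2, -1.6]
grip_width: 45.5
finger_force: 30.0
```

```bash
python3 go.py 437 128.5 160 0.0597; python3 - <<'E'
from h import *
s,t=bot.capture("side"),bot.capture("top")
cv2.imwrite("pics/s4.png",s);cv2.imwrite("pics/t4.png",t)
c=np.zeros((600,800,3),np.uint8);c[:585,:]=0
a=cv2.resize(s[160:320,200:350],None,fx=3.6,fy=3.6,interpolation=cv2.INTER_CUBIC)
b=cv2.resize(t[145:250,240:310],None,fx=3.7,fy=3.7,interpolation=cv2.INTER_CUBIC)
c[:a.shape[0],:540]=a;c[:b.shape[0],541:800]=b
cv2.imwrite("pics/c4.png",c)
E
```

```text
t 6.45 pos [436.1 130.2 198.5] yaw 0.0603 spin 0.006 shift [0.01  0.022 0.481]
```

View pics/c4.png

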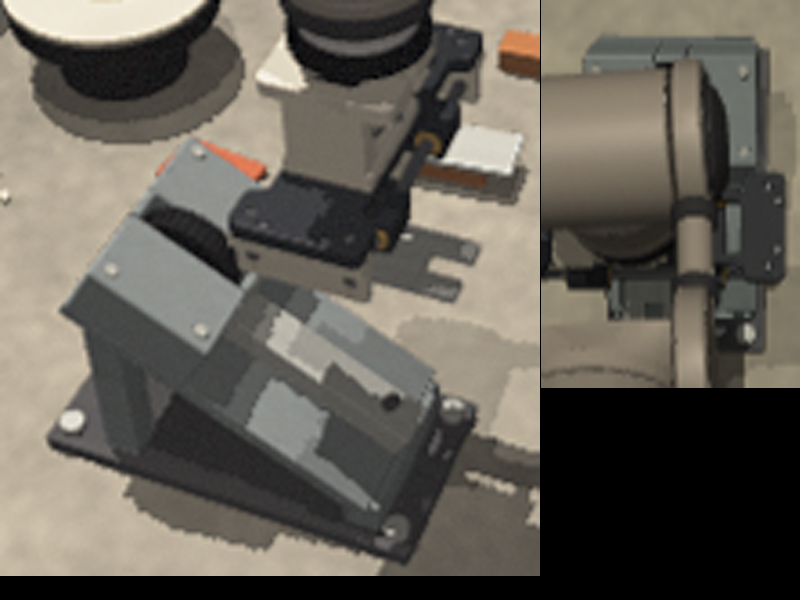

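The side view shows the level blade over the rail, notch downhill, at about (450,270) in the crop. The arm blocks the top view. I'll overlay the predicted points to check for camera bias.

```bash
python3 - <<'E'
from h import *
S=Cam("side"); s=cv2.imread("pics/s4.png")
o=bot.get_obs(); r=R.from_euler("z",o["tcp_rot"][2]); c=o["tool_pos"]+r.apply([1.2,0,12.3])
bl=r.apply(np.array([(-60,-23,3),(-60,-8,3),(-36,-8,3),(-36,8,3),(-60,8,3),(-60,23,3)]))+c
q=np.load("bed.npy"); rb=R.from_euler("z",q[2])*R.from_euler("y",-np.pi/6); t=np.array([q[0],q[1],90])
bd=rb.apply(np.array([(-66,15,0),(-66,-15,0),(72,15,0),(72,-15,0),(-43,0,10),(-43,0,0),(72,65,30),(72,-65,30)]))+t
x0,y0,k=250,215,8
im=cv2.resize(s[y0:y0+75,x0:x0+100],None,fx=k,fy=k,interpolation=cv2.INTER_CUBIC)
for P,col in((bl,(0,0,255)),(bd,(255,0,255))):
    for p in S.proj(P): 
        u=tuple(int(v) for v in (p+.5-[x0,y0])*k-.5); cv2.drawMarker(im,u,col,cv2.MARKER_CROSS,9,1)
cv2.imwrite("pics/c5.png",im)
E
```

```text
(no output)
```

View pics/c5.png

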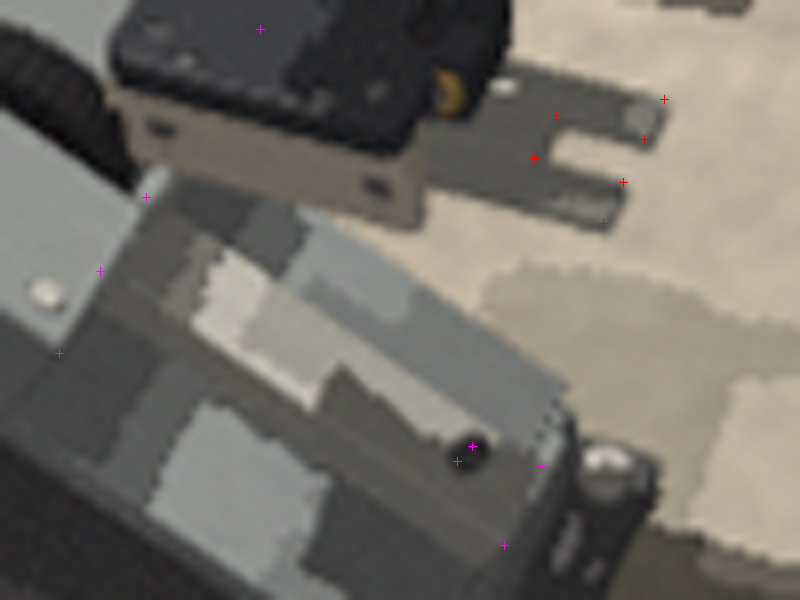

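The pin is at (468,452) in the crop. The blade appears about 0.8 px off its prediction, so the lateral offset is uncertain by about 2 mm. I'll lower it, start the pivot, and then measure the notch against the pin close up.

```bash
cat > bedgo.py <<'E'
# bedgo.py zc [xc] [yc] : TCP target for blade centre at bed (xc,yc,zc)
import sys,subprocess; from h import *
a=list(map(float,sys.argv[1:]))+[None]*3
zc,xc,yc=a[0],a[1] or 0,a[2] or 0
q=[467.2,129,.0597]; rb=R.from_euler("z",q[2])*R.from_euler("y",-np.pi/6)
p=rb.apply([xc,yc,zc])+[q[0],q[1],90]-R.from_euler("z",q[2]).apply([1.2,0,12.3])
print(zc,p.round(1)); subprocess.run(["python3","go.py",*map(str,p),str(q[2])])
E
python3 bedgo.py 45 1.5; python3 bedgo.py 12 1.5
```

```text
t 6.55 pos [435.9 130.  198.1] yaw 0.0613 spin 0.016 shift [0.109 0.036 1.008]
45.0 [444.8 127.7 117.4]
t 6.55 pos [435.9 130.  198.1] yaw 0.0613 spin 0.016 shift [0.316 0.036 1.366]
12.0 [461.3 128.6  88.8]
```

Emit:
jog_arm(
  targets=[
    {"xyz": [0.02,0.01,0.15],"spin": 0.01},
    {"xyz": [0.02,0.01,0.2],"spin": 0},
    {"xyz": [0.02,0.016,0.2],"spin": 0},
    {"xyz": [0.02,0,0.2],"spin": 0},
    {"xyz": [0.03,0,0.15],"spin": 0},
    {"xyz": [0,0,0.1],"spin": 0},
    {"xyz": [0,0,0],"spin": 0},
    {"xyz": [0.03,0,0.05],"spin": 0},
    {"xyz": [0.03,0,0.05],"spin": 0},
    {"xyz": [0.03,0,0.05],"spin": 0},
  ],
)

```text
time: 7.8
tool_pos: [453.5, 126.6, 107.2]
tcp_rot: [3.142, -0.0, 0.059]
contact_force: [-2.0, -0.3, -0.3]
grip_width: 45.4
finger_force: 30.0
```

Emit:
jog_arm(
  targets=[
    {"xyz": [0.02,0,0.04],"spin": 0},
    {"xyz": [0.02,0,0.04],"spin": 0},
    {"xyz": [0.02,0,0.04],"spin": 0},
    {"xyz": [0.02,0,0.04],"spin": 0},
    {"xyz": [0.02,0,0.035],"spin": 0},
    {"xyz": [0.01,0,0.02],"spin": 0},
    {"xyz": [0,0,0],"spin": 0},
    {"xyz": [0,0,0],"spin": 0},
    {"xyz": [0,0,0],"spin": 0},
    {"xyz": [0,0,0],"spin": 0},
  ],
)

```text
time: 9.05
tool_pos: [462.2, 127.0, 90.2]
tcp_rot: [3.142, -0.0, 0.059]
contact_force: [-4.2, 0.2, 1.5]
grip_width: 45.4
finger_force: 30.0
```

```bash
python3 bedgo.py 12 1.5; python3 - <<'E'
from h import *
S=Cam("side"); s=bot.capture("side"); t=bot.capture("top"); cv2.imwrite("pics/s6.png",s); cv2.imwrite("pics/t6.png",t)
x0,y0,k=262,228,9
im=cv2.resize(s[y0:y0+60,x0:x0+80],None,fx=k,fy=k,interpolation=cv2.INTER_CUBIC)
cv2.imwrite("pics/c6.png",im)
E
```

```text
t 9.05 pos [462.2 127.   90.2] yaw 0.0587 spin -0.01 shift [-0.009 -0.021  0.017]
12.0 [461.3 128.6  88.8]
```

View pics/c6.png

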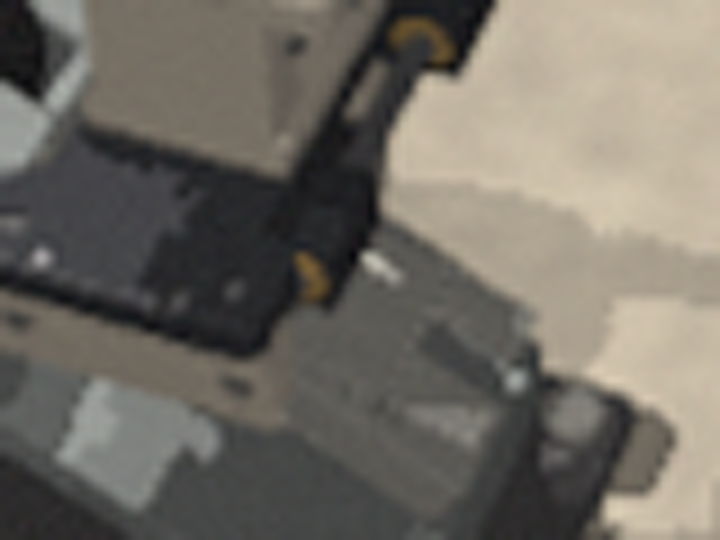

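The blade has pivoted nearly onto the slope with little force, but contrast is low. I'll make an enhanced crop with the prediction overlaid.

```bash
python3 - <<'E'
from h import *
S=Cam("side"); s=cv2.imread("pics/s6.png")
x0,y0,k,w,h=290,248,11,36,38
def crop(s,g):
    c=s[y0:y0+h,x0:x0+w].astype(float)
    c=np.clip((c-15)/(g-15),0,1)**.7*255
    return cv2.resize(c.astype(np.uint8),None,fx=k,fy=k,interpolation=cv2.INTER_CUBIC)
a=crop(s,140); b=a.copy()
tcp=np.array([462.2,127.,90.2]); q=[467.2,129,.0597]
rb=R.from_euler("z",q[2])*R.from_euler("y",-np.pi/6); t=np.array([q[0],q[1],90])
c=tcp+R.from_euler("z",.0587).apply([1.2,0,12.3]); cb=rb.inv().apply(c-t); print("centre in bed",cb.round(1))
th=np.arcsin((cb[2]-3)/60); print("tilt rel bed",np.degrees(th))
r=R.from_euler("z",.0587)*R.from_euler("y",-(np.pi/6-th))
bl=r.apply(np.array([(-60,-23,3),(-60,-8,3),(-36,-8,3),(-36,8,3),(-60,8,3),(-60,23,3)]))+c
ang=np.linspace(0,6.28,9)[:-1]
pin=rb.apply(np.c_[-43+5.5*np.cos(ang),5.5*np.sin(ang),0*ang+10])+t
bias=np.array([.6,.8])
for P,col in((bl,(0,0,255)),(pin,(0,255,0))):
    for p in S.proj(P)+bias: cv2.drawMarker(b,tuple(int(v) for v in (p+.5-[x0,y0])*k),col,cv2.MARKER_CROSS,9,1)
cv2.imwrite("pics/c7.png",np.hstack([a,b]))
E
```

```text
centre in bed [ 2.9 -1.7 12.8]
tilt rel bed 9.381581681488555
```

View pics/c7.png

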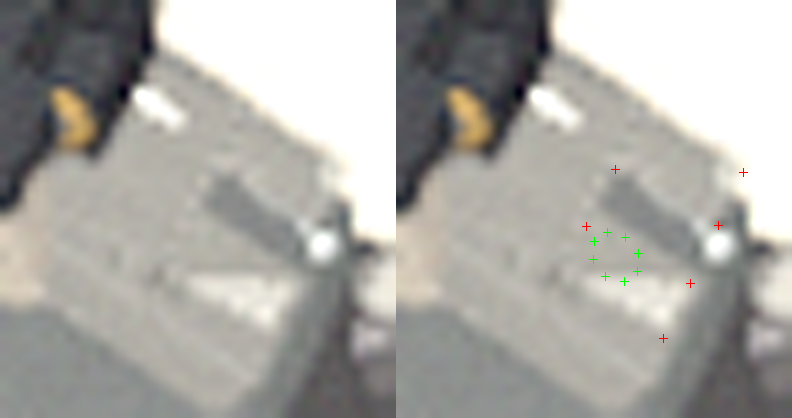

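The dark strip at (210–305, 180–250) is the far wall of the notch. The pin at about (208,252) is behind the near prong, consistent with it being about 2 mm to +y of the notch mid-line. I'll correct sideways and lower.

Emit:
jog_arm(
  targets=[
    {"xyz": [0,-0.013,0],"spin": -0.01},
    {"xyz": [0,-0.013,0],"spin": 0},
    {"xyz": [0.01,0,0.022],"spin": 0},
    {"xyz": [0.01,0,0.022],"spin": 0},
    {"xyz": [0.01,0,0.022],"spin": 0},
    {"xyz": [0.01,0,0.022],"spin": 0},
    {"xyz": [0,0,0.004],"spin": 0},
    {"xyz": [0,0,0],"spin": 0},
    {"xyz": [0,0,0],"spin": 0},
    {"xyz": [0,0,0],"spin": 0},
  ],
)

```text
time: 10.4
tool_pos: [465.3, 129.3, 82.9]
tcp_rot: [3.142, -0.0, 0.06]
contact_force: [-0.7, 0.1, 2.6]
grip_width: 45.6
finger_force: 30.0
```

```bash
python3 bedgo.py 3 2; python3 - <<'E'
from h import *
o=bot.get_obs();print(o["contact_force"].round(1),o["moment"].round(2))
E
```

```text
t 10.4 pos [465.3 129.3  82.9] yaw 0.0597 spin -0.0 shift [0.011 0.006 0.02 ]
3.0 [466.2 128.9  81.3]
[-0.7  0.1  2.6] [-0.07 -0.01  0.01]
```

Emit:
jog_arm(
  targets=[
    {"xyz": [0.006,0,0.01],"spin": 0},
    {"xyz": [0.006,0,0.01],"spin": 0},
    {"xyz": [0.006,0,0.01],"spin": 0},
    {"xyz": [0.004,0,0.008],"spin": 0},
    {"xyz": [0,0,0],"spin": 0},
    {"xyz": [0,0,0],"spin": 0},
    {"xyz": [0,0,0],"spin": 0},
    {"xyz": [0,0,0],"spin": 0},
    {"xyz": [0,0,0],"spin": 0},
    {"xyz": [0,0,0],"spin": 0},
  ],
)

```text
time: 11.65
tool_pos: [466.4, 129.3, 80.6]
tcp_rot: [3.141, 0.0, 0.06]
contact_force: [-6.0, -2.1, 12.9]
grip_width: 45.7
finger_force: 30.0
```

Emit:
jog_arm(
  targets=[
    {"xyz": [0,0,0],"spin": 0},
    {"xyz": [0,0,0],"spin": 0},
    {"xyz": [0,0,0],"spin": 0},
    {"xyz": [0,0,0],"spin": 0},
    {"xyz": [0,0,0],"spin": 0},
    {"xyz": [0,0,0],"spin": 0},
    {"xyz": [0,0,-0.05],"spin": 0},
    {"xyz": [0,0,-0.2],"spin": 0},
    {"xyz": [0,0,-0.4],"spin": 0},
    {"xyz": [0,0,-0.6],"spin": 0},
  ],
  gripper=100,
)

```text
time: 12.9
tool_pos: [466.0, 129.3, 180.1]
tcp_rot: [3.141, 0.003, 0.06]
contact_force: [-0.1, 0.1, 0.2]
grip_width: 91.7
finger_force: 0.0
```

Emit:
jog_arm(
  targets=[
    {"xyz": [0,0,-0.6],"spin": 0},
    {"xyz": [0,0,-0.4],"spin": 0},
    {"xyz": [0.3,0,0],"spin": 0},
    {"xyz": [0.3,0,0],"spin": 0},
    {"xyz": [0.3,0,0],"spin": 0},
    {"xyz": [0.15,0,0],"spin": 0},
    {"xyz": [0,0,0],"spin": 0},
    {"xyz": [0,0,0],"spin": 0},
    {"xyz": [0,0,0],"spin": 0},
    {"xyz": [0,0,0],"spin": 0},
  ],
  gripper=0,
)

```text
time: 14.15
tool_pos: [550.4, 134.5, 260.0]
tcp_rot: [3.142, -0.0, 0.06]
contact_force: [-0.8, 0.1, -0.1]
grip_width: 0.9
finger_force: 0.0
```

```bash
python3 go.py 546.7 134 190 0.0597; python3 - <<'E'
from h import *
S=Cam("side"); s=bot.capture("side"); cv2.imwrite("pics/s8.png",s); cv2.imwrite("pics/t8.png",bot.capture("top"))
x0,y0,k=225,210,7
im=np.clip(s[y0:y0+80,x0:x0+105].astype(float)*1.4,0,255).astype(np.uint8)
im=cv2.resize(im,None,fx=k,fy=k,interpolation=cv2.INTER_CUBIC)
q=[466,129.3,.0597]; rb=R.from_euler("z",q[2])*R.from_euler("y",-np.pi/6)
P=rb.apply(np.array([(-60,-23,6),(-60,-8,6),(-36,-8,6),(-36,8,6),(-60,8,6),(-60,23,6),(60,23,6),(60,-23,6)]))+[q[0],q[1],90]
for p in S.proj(P)+[.6,.8]: cv2.drawMarker(im,tuple(int(v) for v in (p+.5-[x0,y0])*k),(0,0,255),cv2.MARKER_CROSS,9,1)
cv2.imwrite("pics/c8.png",im)
E
```

```text
t 14.15 pos [550.4 134.5 260. ] yaw 0.0599 spin 0.002 shift [-0.046  0.003  0.875]
```

View pics/c8.png

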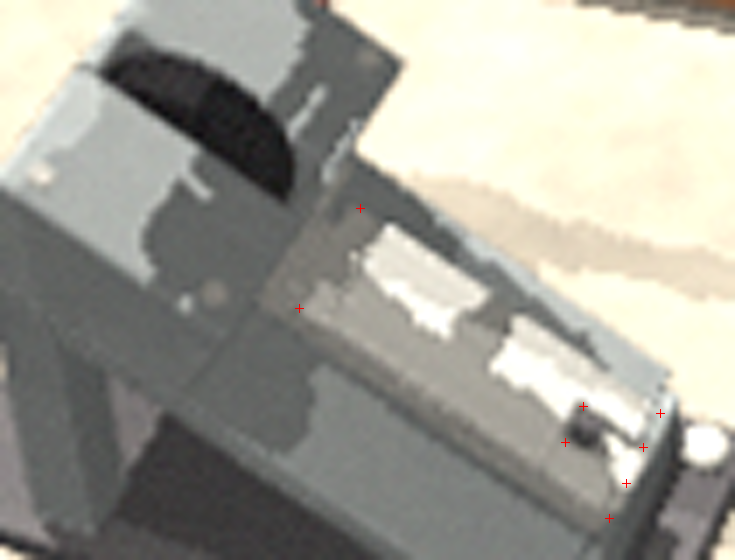

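The last picture shows the blade flat and straight on the bed, with the pin at (585,425) inside the notch against its closed end. Now the thumbwheel: I'll bring the shut fingertip above its top.

Emit:
jog_arm(
  targets=[
    {"xyz": [0.105,0,0.2],"spin": 0},
    {"xyz": [0,0,0.25],"spin": 0},
    {"xyz": [0,0,0.2],"spin": 0},
    {"xyz": [0,0,0.12],"spin": 0},
    {"xyz": [0,0,0.08],"spin": 0},
    {"xyz": [0,0,0.038],"spin": 0},
    {"xyz": [0,0,0],"spin": 0},
    {"xyz": [0,0,0],"spin": 0},
    {"xyz": [0,0,0],"spin": 0},
    {"xyz": [0,0,0],"spin": 0},
  ],
)

```text
time: 15.5
tool_pos: [559.2, 134.9, 188.9]
tcp_rot: [3.142, -0.0, 0.06]
contact_force: [-0.6, -0.8, 0.7]
grip_width: 0.5
finger_force: 0.0
```

Emit:
jog_arm(
  targets=[
    {"xyz": [0,0,0.01],"spin": 0},
    {"xyz": [0,0,0.01],"spin": 0},
    {"xyz": [0,0,0.01],"spin": 0},
    {"xyz": [0,0,0.005],"spin": 0},
    {"xyz": [0,0,0],"spin": 0},
    {"xyz": [0,0,0],"spin": 0},
    {"xyz": [0,0,0],"spin": 0},
    {"xyz": [0,0,0],"spin": 0},
    {"xyz": [0,0,0],"spin": 0},
    {"xyz": [0,0,0],"spin": 0},
  ],
)

```text
time: 16.75
tool_pos: [559.3, 135.0, 186.9]
tcp_rot: [3.141, -0.001, 0.06]
contact_force: [-1.2, -1.0, 5.6]
grip_width: 0.3
finger_force: 3.2
```

Emit:
jog_arm(
  targets=[
    {"xyz": [0,0,0.0075],"spin": 0},
    {"xyz": [-0.035,0,0],"spin": 0},
    {"xyz": [-0.035,0,0],"spin": 0},
    {"xyz": [-0.076,0,0.007],"spin": 0},
    {"xyz": [-0.074,0,0.02],"spin": 0},
    {"xyz": [0,0,0],"spin": 0},
    {"xyz": [0,0,0],"spin": 0},
    {"xyz": [0,0,0],"spin": 0},
    {"xyz": [0,0,0],"spin": 0},
    {"xyz": [0,0,0],"spin": 0},
  ],
)

```text
time: 18.0
tool_pos: [541.7, 134.0, 184.2]
tcp_rot: [-3.142, -0.001, 0.06]
contact_force: [-1.9, 1.0, 6.7]
grip_width: 0.4
finger_force: 3.7
```

Emit:
jog_arm(
  targets=[
    {"xyz": [-0.035,0,0.015],"spin": 0},
    {"xyz": [-0.034,0,0.017],"spin": 0},
    {"xyz": [-0.032,0,0.021],"spin": 0},
    {"xyz": [-0.031,0,0.023],"spin": 0},
    {"xyz": [0,0,0],"spin": 0},
    {"xyz": [0,0,0],"spin": 0},
    {"xyz": [0,0,0],"spin": 0},
    {"xyz": [0,0,0],"spin": 0},
    {"xyz": [0,0,0],"spin": 0},
    {"xyz": [0,0,0],"spin": 0},
  ],
)

```text
time: 19.25
tool_pos: [530.8, 133.4, 177.3]
tcp_rot: [-3.141, 0.0, 0.06]
contact_force: [-3.7, 1.0, 5.6]
grip_width: 0.4
finger_force: 3.2
```

```bash
python3 go.py 559.3 135 196 0.0597; python3 - <<'E'
from h import *
o=bot.get_obs();print(o["contact_force"].round(1),o["moment"].round(2))
E
```

```text
t 19.25 pos [530.8 133.4 177.3] yaw 0.0597 spin 0.0 shift [ 0.357  0.001 -0.234]
[-3.7  1.   5.6] [0.16 0.55 0.02]
```

Emit:
jog_arm(
  targets=[
    {"xyz": [0,0,-0.15],"spin": 0},
    {"xyz": [0,0,-0.15],"spin": 0},
    {"xyz": [0.18,0,0],"spin": 0},
    {"xyz": [0.175,0,0],"spin": 0},
    {"xyz": [0,0,0],"spin": 0},
    {"xyz": [0,0,0.1],"spin": 0},
    {"xyz": [0,0,0.05],"spin": 0},
    {"xyz": [0,0,0.035],"spin": 0},
    {"xyz": [0,0,0.015],"spin": 0},
    {"xyz": [0,0,0],"spin": 0},
  ],
)

```text
time: 20.5
tool_pos: [559.9, 135.0, 186.8]
tcp_rot: [3.142, -0.003, 0.06]
contact_force: [-1.8, -0.2, 9.7]
grip_width: 0.5
finger_force: 4.6
```

Emit:
jog_arm(
  targets=[
    {"xyz": [-0.035,0,0],"spin": 0},
    {"xyz": [-0.035,0,0.002],"spin": 0},
    {"xyz": [-0.038,0,0.002],"spin": 0},
    {"xyz": [-0.038,0,0.005],"spin": 0},
    {"xyz": [-0.037,0,0.009],"spin": 0},
    {"xyz": [-0.037,0,0.013],"spin": 0},
    {"xyz": [-0.035,0,0.015],"spin": 0},
    {"xyz": [-0.034,0,0.017],"spin": 0},
    {"xyz": [-0.032,0,0.021],"spin": 0},
    {"xyz": [-0.031,0,0.023],"spin": 0},
  ],
)

```text
time: 21.75
tool_pos: [532.8, 133.5, 178.8]
tcp_rot: [-3.141, -0.006, 0.06]
contact_force: [-0.8, -0.2, 10.4]
grip_width: 0.2
finger_force: 3.9
```

Emit:
jog_arm(
  targets=[
    {"xyz": [0,0,-0.15],"spin": 0},
    {"xyz": [0,0,-0.15],"spin": 0},
    {"xyz": [0.18,0,0],"spin": 0},
    {"xyz": [0.175,0,0],"spin": 0},
    {"xyz": [0,0,0],"spin": 0},
    {"xyz": [0,0,0.1],"spin": 0},
    {"xyz": [0,0,0.05],"spin": 0},
    {"xyz": [0,0,0.035],"spin": 0},
    {"xyz": [0,0,0.012],"spin": 0},
    {"xyz": [0,0,0],"spin": 0},
  ],
)

```text
time: 23.0
tool_pos: [560.3, 135.0, 186.8]
tcp_rot: [3.142, -0.004, 0.06]
contact_force: [-1.5, -0.3, 9.7]
grip_width: 0.7
finger_force: 5.4
```

Emit:
jog_arm(
  targets=[
    {"xyz": [-0.035,0,0],"spin": 0},
    {"xyz": [-0.035,0,0.002],"spin": 0},
    {"xyz": [-0.038,0,0.002],"spin": 0},
    {"xyz": [-0.038,0,0.005],"spin": 0},
    {"xyz": [-0.037,0,0.009],"spin": 0},
    {"xyz": [-0.037,0,0.013],"spin": 0},
    {"xyz": [-0.035,0,0.015],"spin": 0},
    {"xyz": [-0.034,0,0.017],"spin": 0},
    {"xyz": [0,0,0],"spin": 0},
    {"xyz": [0,0,0],"spin": 0},
  ],
)

```text
time: 24.25
tool_pos: [538.6, 133.9, 182.5]
tcp_rot: [-3.141, -0.007, 0.06]
contact_force: [0.7, 1.6, 12.4]
grip_width: 0.6
finger_force: 5.2
```

Emit:
jog_arm(
  targets=[
    {"xyz": [0,0,-0.2],"spin": 0},
    {"xyz": [0,0,-0.4],"spin": 0},
    {"xyz": [0,0,-0.4],"spin": 0},
    {"xyz": [0,-0.2,-0.2],"spin": 0},
    {"xyz": [0,-0.4,0],"spin": 0},
    {"xyz": [0,-0.5,0],"spin": 0},
    {"xyz": [0,-0.5,0],"spin": 0},
    {"xyz": [0,-0.3,0],"spin": 0},
    {"xyz": [0,0,0],"spin": 0},
    {"xyz": [0,0,0],"spin": 0},
  ],
)

```text
time: 25.5
tool_pos: [527.3, 284.6, 275.5]
tcp_rot: [3.141, 0.0, 0.06]
contact_force: [0.0, 0.2, -0.4]
grip_width: 0.6
finger_force: 0.0
```

```bash
python3 - <<'E'
from h import *
n={"side":bot.capture("side"),"top":bot.capture("top")}; old={"side":cv2.imread("pics/s8.png"),"top":cv2.imread("pics/t0.png" if 0 else "pics/top0.png")}
for k in n: cv2.imwrite(f"pics/{k}9.png",n[k])
q=[466.5,129.3,.0597]; rb=R.from_euler("z",q[2])*R.from_euler("y",-np.pi/6)
xs=np.arange(16,84,4)
for k in n:
    C=Cam(k)
    for y in(-26,0,26):
        p=C.proj(rb.apply(np.c_[xs,0*xs+y,0*xs+14])+[q[0],q[1],90]).astype(np.float32)
        f=lambda im:cv2.remap(cv2.cvtColor(im,cv2.COLOR_BGR2GRAY),p[:,:1].copy(),p[:,1:].copy(),cv2.INTER_LINEAR)[:,0]
        print(k,y,"\n",f(old[k]).tolist(),"\n",f(n[k]).tolist())
print(xs.tolist())
E
```

```text
side -26 
 [114, 102, 82, 69, 70, 68, 69, 70, 71, 72, 71, 68, 70, 80, 93, 83, 77] 
 [146, 147, 147, 133, 94, 138, 198, 171, 192, 192, 187, 119, 102, 85, 106, 141, 140]
side 0 
 [185, 187, 185, 183, 185, 185, 165, 169, 146, 124, 87, 88, 85, 83, 71, 68, 56] 
 [195, 196, 196, 190, 93, 133, 200, 189, 166, 153, 112, 89, 85, 88, 100, 133, 109]
side 26 
 [121, 116, 121, 118, 122, 118, 121, 116, 118, 117, 114, 90, 89, 86, 74, 71, 71] 
 [162, 158, 163, 160, 124, 116, 173, 149, 161, 160, 161, 101, 89, 89, 94, 132, 128]
top -26 
 [107, 108, 107, 108, 108, 89, 64, 65, 66, 65, 52, 48, 49, 62, 101, 111, 111] 
 [95, 91, 88, 85, 83, 81, 136, 145, 142, 138, 138, 113, 81, 77, 105, 116, 115]
top 0 
 [143, 142, 142, 142, 142, 142, 142, 142, 142, 107, 80, 65, 61, 69, 119, 103, 51] 
 [147, 147, 148, 148, 137, 96, 134, 161, 150, 144, 103, 78, 65, 71, 122, 107, 53]
top 26 
 [107, 109, 109, 109, 109, 110, 84, 66, 66, 65, 52, 48, 49, 60, 99, 112, 111] 
 [111, 78, 61, 57, 53, 54, 110, 126, 131, 123, 123, 100, 65, 68, 88, 98, 97]
[16, 20, 24, 28, 32, 36, 40, 44, 48, 52, 56, 60, 64, 68, 72, 76, 80]
```

The profiles put the keeper's front edge at bed x of about 37 mm, near the full-out 36 mm. In strokes 2 and 3 the rim drag was about 5 N, well above the wheel's 2 N, so it is at its stop. The arm is clear, so I'm handing in.

```bash
python3 -c "
from plant import bot
print(bot.close_job())"
```

```text
the job is handed in; nothing more can be done
None
```

I handed the job in at about 26 s; no verdict came back. The notched blade was seen flat on the bed with its notch over the pin and released. The keeper measures about 37 mm up the bed (36 is fully out), and the drag on the wheel's rim shows it at its stop. I didn't re-check the blade after rolling the keeper out, and nothing else on the bench was knowingly touched.

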